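# Dial open the vessel lockbox

### The job

Unlock the vessel lockbox and open it: turn its dial by the finger peg gently clockwise until it meets its stop, then, counting from that stop, one and a half turns anticlockwise, one full turn clockwise and half a turn anticlockwise (clockwise as seen from above). Then slide the shutter fully open by its handle and let go, without ever forcing the dial against its stop and without disturbing the things around it.

Things in the scene. Friction and masses are not known exactly. Their poses are not given: they have to be found in the camera images.
- lockbox: Fixed white metal box, 170 (x) x 320 (y) mm, flat deck 110 mm above the table. Origin on the table under the box, midway across x, 150 mm from its +y end. Axes: z up, +y along the long side from shutter to dial, +x to its far side. Hidden in it, a wheel-pack lock frees the shutter only after the dialling in the goal; overrunning a turning point spoils it: start again from the stop.
- dial_axis (a point): Point on the dial's vertical axis, 24 mm above the dial's face (150 mm above the table), level with point peg_grip; axes as the lockbox's. All turns are counted from where the dial meets its clockwise stop; each turning point may be up to about 7 degrees off. Never settle a turning point by angles of the box: the stop's direction is different every time.
- dial: Dark steel plate flat on the deck, 90 mm across, face 126 mm above the table, 24 plain ticks, low hub. Turns with light drag (2 to 3 N at the peg). It sits at an unknown angle on its spindle which has firm stops 2 turns apart; from the start the clockwise stop is 0.25 to 0.85 turn away. Keep the push on the peg below 25 N. Origin: axis, underside.
- peg_grip (a point): Grip point of the dial's finger peg: upright round aluminium peg, 12 mm thick, 40 mm tall from the dial's face, 35 mm off the dial's axis. The point is on its axis, 24 mm above the dial's face, 16 mm below its top. The peg spins freely on itself, so a gripper can pinch it from above and carry it round the circle without turning; its own yaw means nothing.
- coupling (a joint): Wind-up in rad of the springy coupling through which the dial turns the lock's spindle: 0 unloaded, 0.0023 rad for each newton pushing the peg along its circle, negative when pushed clockwise. Light turning stays within 0.01; beyond 0.09 either way (about 40 N) the dial is being forced.
- shutter: Aluminium panel 110 (x) x 80 (y) x 6 mm lying on the deck, sliding between rails along the box's -y, away from the dial, 62 mm from closed to its open end stop, with 2 to 4 N. While locked it has 2 to 5 mm of play, then blocks. Origin: underside centre; axes as the lockbox's.
- shutter_grip (a point): Grip point of the shutter's handle, an upright black bar 14 mm thick (box y), 60 mm long (box x), 34 mm tall above the panel: in mid-bar, 24 mm above the panel (141 mm above the table), 10 mm below the bar's top. Axes as the lockbox's. Along box y it stands 120 mm from point dial_axis when closed, 182 mm when fully open.
- tall_vessel: Bystander: brown closed cylinder with white cap, 36 mm across, 95 mm tall, standing on the table close to the lockbox's near side; origin at its underside's centre.
- short_vessel: Bystander: brown closed cylinder with white cap, 32 mm across, 60 mm tall, standing on the table close to the lockbox's far side; origin at its underside's centre.
- spare_cap: Bystander: white disc 28 mm across, 16 mm tall, lying on the lockbox's deck at the far right corner, about 125 mm from the shutter handle; origin at its underside's centre.
- reagent_bottle: Bystander: amber bottle, 64 mm across, 130 mm tall, on the table at the left; origin at its underside's centre.
- beaker: Bystander: open glass beaker, 70 mm across, 85 mm tall, on the table at the right; origin at its underside's centre.
- spatula: Bystander: spatula 170 mm long lying on the table, near right; origin at its underside's centre (middle of its length).
- white_jar: Bystander: white jar, 72 mm across, 75 mm tall, on the table at the left; origin at its underside's centre.

How it is judged:
By the outcome, as a careful person would: the job done as asked, in the order asked, and still so for the second after the job is handed in, with the robot touching nothing.
It also fails if it takes over 72 s, if anything falls off the work surface, if the arm or the gripper's body presses on something with over 40 N, if the wrist force passes 120 N, or if a joint passes its speed limit or range.

### The arm

A 6-joint arm with a two-finger parallel gripper is mounted at the origin on the work surface. World frame = base frame: x ahead of the robot, y to its left, z up, the work surface at z = 0. Lengths are in mm, angles in rad, forces in N, time in s.
With the tool pointing down it reaches from about 350 to 775 mm from the base axis. Payload 7.3 kg.
Tool frame: the origin (TCP) lies on the centre line of the jaws, within the pads' length; the fingertips stand 22 mm ahead of it and the grasp point (between the pads) lies 3 mm ahead of it (bot.finger_overhang is the distance from the TCP to the fingertips, in mm); y points along the fingers, z is the direction in which the jaws open and shut, and the axes are right-handed (so a half turn about y gives the same grasp; the last joint's range is limited). The gripper opens to 92 mm and grips with 3 to 60 N. Pads are 19 mm wide; open, the fingers measure 130 mm over their backs; the gripper's body (75 mm by 190 mm) begins 47 mm behind the grasp point.
Start: joints at [-1.478, 0.342, 1.524, -0, 1.275, -0.146], TCP at [124.203, -510.114, 248.741] pointing down, gripper open.
Joint ranges: [-2.53, 2.53], [-0.77, 2.02], [0.04, 2.7], [-1, 4.14], [0.28, 2.66], [-3.11, 3.11]. Speed limits (rad/s): [2.57, 2.57, 3.14, 3.14, 3.14, 3.14].

### API

Orientations are given as [roll, pitch, yaw] about the fixed x, y, z axes, in that order (R = Rz(yaw) Ry(pitch) Rx(roll)).
In Python, from plant import bot, viewer, find_in, spot_point gives the robot as it stands.
- The arm moves only by the tool send_rows, never from a script. Its argument "moves" is a list of rows, each a list of 3 entries, a list of its own where there are three numbers: the shift along the tool's x, y, z in mm, then the turn, a rotation vector about the tool's x, y, z in degrees, then the finger opening in mm, from 0 to 91.8. A call has 1 to 20 rows; each row shifts and turns the pose as measured when the row begins, along the tool's axes as they then stand; what a row does not reach is not made up. A row lasts 1/8 s, in which the tool goes at most 62.5 mm and 10.7 degrees, less where a joint would pass 70% of its speed; a pose out of reach is approached as far as the arm can. A call with a gripper value outside its range is refused whole. The fingers move at their own pace and stop on an object; the grip force is fixed at half the most. Time passes only in rows, so rows that do not move let the fingers close. It gives the time, the measured TCP pose, the force and the opening at its end, in the units of the state.
- bot.get_obs(): the state, without advancing time (a new reading comes with each control period).
- viewer.capture(name): name is "side" or "top"; returns the picture (420x560x3 uint8, blue, green, red); there is no depth.
- viewer.camera_model(name): a dict with "fx", "fy", "cx", "cy" (pixels), "distortion" ([k1, k2, p1, p2, k3] as OpenCV has them; the pictures are not rectified), "rvec" (rotation vector, rad) and "tvec" (3), from world to camera coordinates, as OpenCV has them. Camera axes: x right, y down, z forward; pixel columns grow to the right and rows downward; lengths in mm; the calibration is good to about 2 mm. A picture is of the moment at which its call begins. camera_model takes no time and is no camera call.
- bot.close_job(): hands the job in, once; it reports no verdict.
Trained networks look in the newest picture that a camera, given by its name, has taken for a name from the list of things; names that differ only in an ending like _2 or _b are one class to them, and where a whole thing is asked for, a point or a joint stands for the part that bears it (a point fixed in the world has none). Each returns a list of dicts, best first, with "conf" (0 to 1); they miss things now and then, are a little off and sometimes report something else, mostly with a low value. They report only what shows in the picture. A call takes as long as a camera call.
- find_in(camera, thing): "extent" ([centre column, centre row, width, height] in pixels, round what is visible of it).
- spot_point(camera, thing): "point" ([column, row] in pixels: a listed point, or the origin of a listed thing).
The state is a dict: "time": time; "joint_positions": joint angles; "dq": joint speeds; "tau": joint torques, N m; "tool_pos": TCP position; "tcp_rot": TCP orientation; "contact_force": force on the tool from outside, world axes, zero at the start; "moment": the same for the moment, N m; "grip_width": finger opening in mm.
Only numpy, scipy, OpenCV 4.12 (cv2) and the standard library are available. Lean on these libraries where they do the work, as an engineer would, in place of code of your own. Each camera call takes 0.05 s, during which the arm holds its last target.

## Working session

There is one attempt and no reset: what is moved stays moved. The work goes in short steps, Python scripts to look and compute and a tool call to move; the robot and the scene stay as the last step left them, time stands still between calls to the robot, and variables do not carry over. Pictures are saved under pics/ and viewed, and the job is handed in when it is done.

Besides the shell and the picture viewer there is one more tool, called by a JSON object that holds its "fn" and its "kwargs", one argument or row to a line. send_rows: Moves the arm, as the interface text tells. Its arguments: {"type":"object","properties":{"moves":{"type":"array","items":{"type":"array"}}},"required":["moves"]}

```bash
ls; mkdir -p pics; python3 - <<'E'
from plant import bot, viewer, find_in, spot_point
import cv2
print(bot.get_obs(), bot.finger_overhang)
for c in ("side","top"):
    cv2.imwrite(f"pics/{c}0.png",viewer.capture(c)); print(viewer.camera_model(c))
    for t in("dial_axis","peg_grip","shutter_grip","lockbox"):
        print(c,t,spot_point(c,t)[:2])
E
```

```text
pics
{'time': 0.0, 'joint_positions': array([-1.47800830e+00,  3.42766507e-01,  1.52500969e+00,  1.56281518e-05,
        1.27534685e+00, -1.46012012e-01]), 'dq': array([-8.90290854e-04,  2.73778032e-05, -1.94262156e-04, -1.01820049e-03,
        1.16103636e-03, -5.68206866e-04]), 'tau': array([ 3.33389020e-03, -4.31236267e+01, -2.44220316e+01,  7.21962657e-02,
        5.60846622e-02, -1.17844197e-04]), 'tool_pos': array([ 124.16858316, -509.74097516,  248.02474518]), 'tcp_rot': array([-1.57230827e+00,  2.37448841e-04, -2.90279736e+00]), 'contact_force': array([ 0.44461992, -0.01298559,  0.29925435]), 'moment': array([-0.01963346, -0.04157051, -0.00488588]), 'grip_width': 91.84168794941134} 22.0
{'fx': 472.7283660183737, 'fy': 472.7283660183737, 'cx': 281.8446123176224, 'cy': 212.75854921558704, 'distortion': array([-0.06794731,  0.        ,  0.        ,  0.        ,  0.        ]), 'rvec': array([ 2.27881429, -0.47886255,  0.19500223]), 'tvec': array([-519.03184178,  243.70146781, 1031.37840249])}
side dial_axis [{'point': [284.5, 169.3], 'conf': 0.81}, {'point': [270.0, 156.4], 'conf': 0.15}]
side peg_grip [{'point': [197.8, 165.5], 'conf': 0.63}, {'point': [288.2, 166.7], 'conf': 0.4}]
side shutter_grip [{'point': [285.5, 207.2], 'conf': 0.94}]
side lockbox [{'point': [283.1, 237.5], 'conf': 0.8}]
{'fx': 495.31965029524673, 'fy': 495.31965029524673, 'cx': 280.8611838615801, 'cy': 204.40836536263797, 'distortion': array([-0.13165728,  0.        ,  0.        ,  0.        ,  0.        ]), 'rvec': array([ 2.10103839, -2.14712009,  0.20536126]), 'tvec': array([  14.46765854,  588.50882168, 1115.03297034])}
top dial_axis [{'point': [231.6, 185.6], 'conf': 0.62}]
top peg_grip [{'point': [132.2, 174.6], 'conf': 0.6}, {'point': [220.5, 177.2], 'conf': 0.38}]
top shutter_grip [{'point': [284.1, 202.5], 'conf': 0.74}]
top lockbox [{'point': [273.0, 207.5], 'conf': 0.64}]
```

View pics/side0.png

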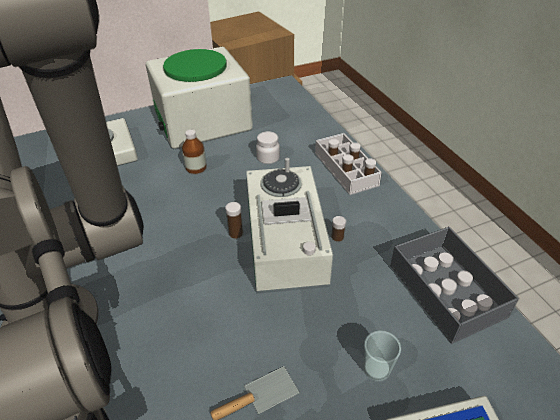

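View pics/top0.png

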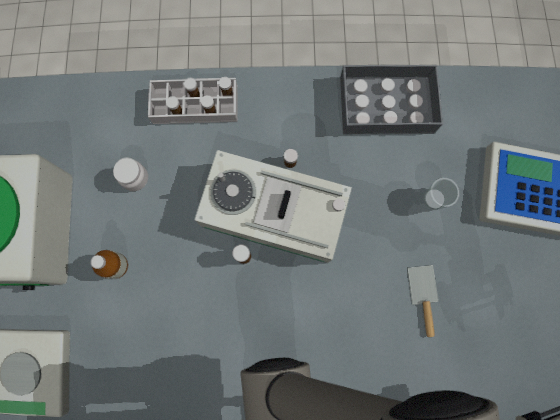

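```bash
cat > h.py <<'E'
import numpy as np, cv2
from plant import bot, viewer, find_in, spot_point
def cam(n):
    m=viewer.camera_model(n); K=np.array([[m['fx'],0,m['cx']],[0,m['fy'],m['cy']],[0,0,1.]])
    R=cv2.Rodrigues(np.array(m['rvec']))[0]; return K,np.array(m['distortion']),R,np.array(m['tvec'],float)
def ray(n,p):
    K,d,R,t=cam(n); u=cv2.undistortPoints(np.array([[p]],float),K,d)[0,0]
    return -R.T@t, R.T@np.array([u[0],u[1],1])
def atz(n,p,z):
    c,d=ray(n,p); return c+d*(z-c[2])/d[2]
def tri(pa,pb,a="side",b="top"):
    c1,d1=ray(a,pa);c2,d2=ray(b,pb)
    s=np.linalg.lstsq(np.c_[d1,-d2],c2-c1,rcond=None)[0]
    x,y=c1+s[0]*d1,c2+s[1]*d2; return (x+y)/2,np.linalg.norm(x-y)
def proj(n,P):
    K,d,R,t=cam(n); return cv2.projectPoints(np.array(P,float).reshape(-1,1,3),cv2.Rodrigues(R)[0],t,K,d)[0].reshape(-1,2)
E
python3 - <<'E'
from h import *
np.set_printoptions(precision=1,suppress=True)
for n,a,b,z in(("axis",(284.5,169.3),(231.6,185.6),150),("pegA",(288.2,166.7),(220.5,177.2),150),("pegB",(197.8,165.5),(132.2,174.6),150),("sh",(285.5,207.2),(284.1,202.5),141),("box",(283.1,237.5),(273,207.5),0)):
    print(n,tri(a,b),atz("side",a,z),atz("top",b,z))
E
```

```text
axis (array([617.9, 108. , 152.8]), np.float64(7.344227989968137)) [623.2 111.3 150. ] [614.9 109.1 150. ]
pegA (array([640.8, 134.7, 135.5]), np.float64(5.5394130670537445)) [636.  117.3 150. ] [634.4 133.6 150. ]
pegB (array([553.5, 341.5,  84.3]), np.float64(210.632824895533)) [428.8 216.5 150. ] [645.2 331.1 150. ]
sh (array([576.1,  -4.7, 136.1]), np.float64(2.7359475064933245)) [572.5  -9.6 141. ] [576.5  -5.  141. ]
box (array([585. ,  22.1,   7.4]), np.float64(11.202191225078527)) [582.1  29.    0. ] [591.9  21.    0. ]
```

```bash
python3 - <<'E'
import cv2
a=cv2.imread("pics/top0.png")[140:270,180:360]; cv2.imwrite("pics/top0z.png",cv2.resize(a,None,fx=4.4,fy=4.4,interpolation=cv2.INTER_CUBIC))
a=cv2.imread("pics/side0.png")[145:295,220:370]; cv2.imwrite("pics/side0z.png",cv2.resize(a,None,fx=4,fy=4,interpolation=cv2.INTER_CUBIC))
E
```

```text
(no output)
```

View pics/top0z.png

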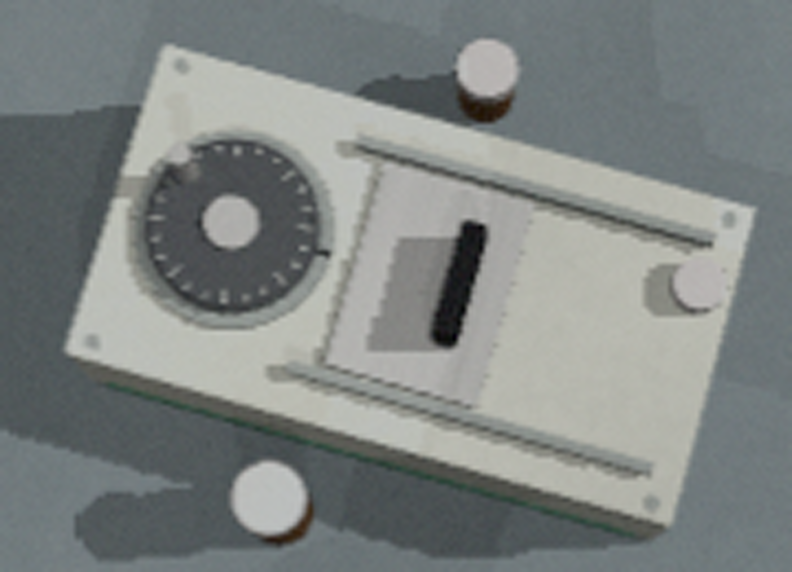

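View pics/side0z.png

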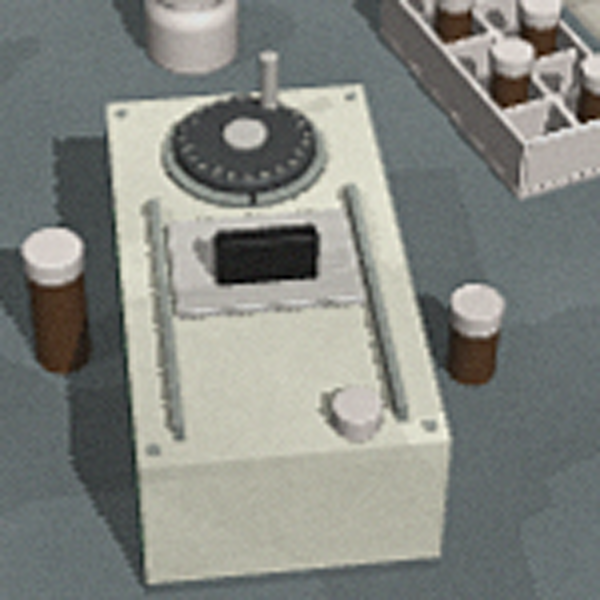

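```bash
python3 - <<'E'
from h import *
from scipy.optimize import least_squares
np.set_printoptions(precision=2,suppress=True)
T=lambda p:(p[0]/4.4+180,p[1]/4.4+140); S=lambda p:(p[0]/4+220,p[1]/4+145)
loc=np.array([[-85,150],[85,150],[85,-170],[-85,-170]])
tp=np.array([T(p) for p in[(67,352),(165,45),(755,207),(668,527)]]);sp=np.array([S(p) for p in[(108,102),(360,85),(452,437),(142,465)]])
def W(q,l,z): 
    c,s=np.cos(q[2]),np.sin(q[2]); l=np.asarray(l,float); return np.c_[q[0]+c*l[:,0]-s*l[:,1],q[1]+s*l[:,0]+c*l[:,1],np.full(len(l),z)]
def f(q,cs=("top","side")):
    r=[]
    P=W(q,loc,110.)
    if "top" in cs:r.append(proj("top",P)-tp)
    if "side" in cs:r.append(proj("side",P)-sp)
    return np.concatenate(r).ravel()
for cs in(("top",),("side",),("top","side")):
    o=least_squares(f,[590,30,-0.27],args=(cs,)); print(cs,o.x,o.fun)
q=o.x
tl=lambda P:(np.array([[np.cos(q[2]),np.sin(q[2])],[-np.sin(q[2]),np.cos(q[2])]])@(P[:2]-q[:2]))
for n,a,b,z in(("hub",(244,133),(231,221),128),("pegtop",(268,54),(180,152),166),("handletop",(266,232),(473,228),151),("handletop2",None,(446,335),151)):
    if a: s=atz("side",S(a),z);print(n,"side",s,tl(s))
    t=atz("top",T(b),z);print(n,"top",t,tl(t))
E
```

```text
('top',) [583.44  27.83  -0.3 ] [-0.51 -0.03 -0.13 -0.18  0.05  0.43  0.57 -0.24]
('side',) [588.08  27.3   -0.3 ] [-0.37 -0.13  0.4  -0.76  0.3   0.18 -0.32  0.32]
('top', 'side') [585.61  27.37  -0.3 ] [-0.25 -0.8  -0.07 -0.95  0.16 -0.71  0.89 -1.39 -1.19  0.06 -0.38 -0.53
 -0.8   0.55 -1.5   0.62]
hub side [611.68 107.41 128.  ] [ 1.31 84.17]
hub top [609.38 109.25 128.  ] [-1.43 85.25]
pegtop side [638.52 130.33 166.  ] [ 20.2  113.99]
pegtop top [636.27 130.8  166.  ] [ 17.91 113.76]
handletop side [576.03  -7.43 151.  ] [  1.11 -36.07]
handletop top [598.09 -12.79 151.  ] [ 23.77 -34.69]
handletop2 top [544.7    1.76 151.  ] [-31.54 -36.53]
```

{"fn": "send_rows", "kwargs": {
  "moves": [
    [[0, 0, 0], [0, 10.3, 0], 40],
    [[0, 0, 0], [0, 10.3, 0], 40],
    [[0, 0, 0], [0, 10.3, 0], 40],
    [[-20, 0, -51], [0, 0, 0], 40],
    [[-20, 0, -51], [0, 0, 0], 40],
    [[-20, 0, -51], [0, 0, 0], 40],
    [[-20, 0, -51], [0, 0, 0], 40],
    [[-20, 0, -51], [0, 0, 0], 40],
    [[-20, 0, -51], [0, 0, 0], 40]
  ]
}}

```text
time: 1.62
tool_pos: [338.2, -253.3, 248.6]
tcp_rot: [-1.569, 0.003, 2.815]
contact_force: [1.5, -0.1, 0.6]
grip_width: 40.0
```

```bash
cat >> h.py <<'E'
from scipy.spatial.transform import Rotation as Rot
AX=np.array([610.6,108.3]); BY=-0.3
def plan(x,y,z,yaw=np.pi-0.3,show=True):
    o=bot.get_obs(); R=Rot.from_euler('xyz',o['tcp_rot']).as_matrix()
    Rt=Rot.from_euler('xyz',[-np.pi/2,0,yaw]).as_matrix()
    d=R.T@(np.array([x,y,z])-o['tool_pos']); w=np.degrees(Rot.from_matrix(R.T@Rt).as_rotvec())
    if show: print("t",round(o['time'],2),"pos",o['tool_pos'].round(2),"F",o['contact_force'].round(1),"grip",round(o['grip_width'],1),"->shift",d.round(2),"turn",w.round(2))
    return d,w
E
python3 -c "
from h import *
plan(637.4,130.6,230);print(bot.get_obs()['joint_positions'])"
```

```text
t 1.62 pos [ 338.23 -253.3   248.64] F [ 1.5 -0.1  0.6] grip 40.0 ->shift [-160.     18.1  -459.67] turn [-0.12 -1.54 -0.16]
[-8.24192881e-01  1.51546553e-01  1.78319440e+00 -5.88456348e-04
  1.20338550e+00  1.07371028e+00]
```

{"fn": "send_rows", "kwargs": {
  "moves": [
    [[-18, 0, -51], [0, 0, 0], 40],
    [[-18, 0, -51], [0, 0, 0], 40],
    [[-18, 0, -51], [0, -1.5, 0], 40],
    [[-18, 0, -51], [0, 0, 0], 40],
    [[-18, 0, -51], [0, 0, 0], 40],
    [[-18, 0, -51], [0, 0, 0], 40],
    [[-18, 0, -51], [0, 0, 0], 40],
    [[-18, 0, -51], [0, 0, 0], 40],
    [[-14, 5, -40], [0, 0, 0], 40],
    [[0, 5, 0], [0, 0, 0], 40]
  ]
}}

```text
time: 2.88
tool_pos: [634.8, 142.8, 238.7]
tcp_rot: [-1.568, 0.009, 2.847]
contact_force: [0.1, -1.0, -0.7]
grip_width: 39.9
```

```bash
python3 -c "
from h import *
plan(637.4,130.6,200)"
```

```text
t 2.88 pos [634.82 142.76 238.66] F [ 0.1 -1.  -0.7] grip 39.9 ->shift [-5.67 38.74 10.77] turn [-0.17  0.28 -0.5 ]
```

{"fn": "send_rows", "kwargs": {
  "moves": [
    [[-5.7, 20, 10.8], [-0.2, 0.3, -0.5], 40],
    [[0, 18, 0], [0, 0, 0], 40],
    [[0, 0, 0], [0, 0, 0], 40]
  ]
}}

```text
time: 3.25
tool_pos: [635.5, 125.8, 196.8]
tcp_rot: [-1.569, -0.004, 2.838]
contact_force: [0.0, -0.2, 0.8]
grip_width: 39.9
```

```bash
python3 - <<'E'
from h import *
plan(637.4,130.6,157)
for n,(r,c) in {"top":((130,220),(170,320)),"side":((90,240),(220,360))}.items():
    a=viewer.capture(n)[r[0]:r[1],c[0]:c[1]]; cv2.imwrite(f"pics/{n}1.png",cv2.resize(a,None,fx=4,fy=4,interpolation=cv2.INTER_CUBIC))
E
```

```text
t 3.25 pos [635.47 125.78 196.83] F [ 0.  -0.2  0.8] grip 39.9 ->shift [-0.58 39.82 -5.25] turn [-0.11 -0.2   0.25]
```

View pics/side1.png

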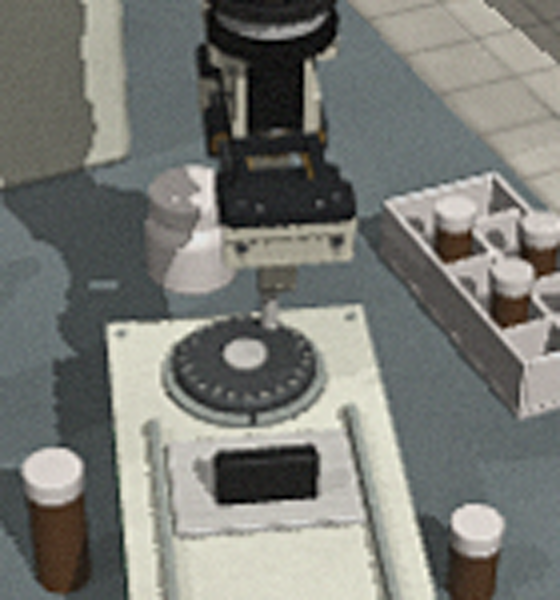

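{"fn": "send_rows", "kwargs": {
  "moves": [
    [[-0.6, 0, -5.2], [0, 0, 0], 40],
    [[0, 20, 0], [0, 0, 0], 40],
    [[0, 15, 0], [0, 0, 0], 40],
    [[0, 3, 0], [0, 0, 0], 40],
    [[0, 0, 0], [0, 0, 0], 40]
  ]
}}

```text
time: 3.98
tool_pos: [640.6, 130.8, 163.7]
tcp_rot: [-1.573, 0.005, 2.837]
contact_force: [0.3, 0.1, 0.4]
grip_width: 39.9
```

```bash
python3 - <<'E'
from h import *
plan(637.4,130.6,157)
for n,(r,c) in {"top":((130,220),(170,320)),"side":((90,240),(220,360))}.items():
    a=viewer.capture(n)[r[0]:r[1],c[0]:c[1]]; cv2.imwrite(f"pics/{n}2.png",cv2.resize(a,None,fx=4,fy=4,interpolation=cv2.INTER_CUBIC))
E
```

```text
t 3.98 pos [640.63 130.8  163.7 ] F [0.3 0.1 0.4] grip 39.9 ->shift [3.06 6.68 1.18] turn [ 0.12 -0.25 -0.31]
```

View pics/side2.png

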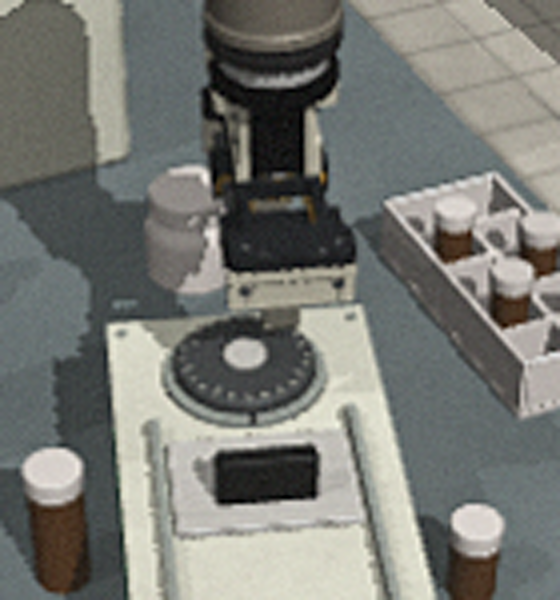

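{"fn": "send_rows", "kwargs": {
  "moves": [
    [[3, 6.5, 1.2], [0, 0, 0], 40],
    [[0, 0, 0], [0, 0, 0], 25],
    [[0, 0, 0], [0, 0, 0], 14]
  ]
}}

```text
time: 4.45
tool_pos: [637.6, 130.6, 158.0]
tcp_rot: [-1.574, 0.007, 2.837]
contact_force: [-0.5, 0.1, 1.1]
grip_width: 24.6
```

```bash
python3 - <<'E'
from h import *
plan(637.4,130.6,157)
E
```

```text
t 4.45 pos [637.65 130.63 157.99] F [-0.5  0.1  1.1] grip 24.6 ->shift [0.24 0.99 0.1 ] turn [ 0.17 -0.24 -0.42]
```

{"fn": "send_rows", "kwargs": {
  "moves": [
    [[0, 0.5, 0], [0, 0, 0], 14],
    [[0, 0, 0], [0, 0, 0], 5],
    [[0, 0, 0], [0, 0, 0], 5],
    [[0, 0, 0], [0, 0, 0], 5]
  ]
}}

```text
time: 4.95
tool_pos: [638.1, 131.0, 157.7]
tcp_rot: [-1.575, 0.008, 2.837]
contact_force: [1.4, 0.9, 0.1]
grip_width: 11.0
```

```bash
python3 - <<'E'
from h import *
plan(637.4,130.6,157)
for n,(r,c) in {"top":((130,220),(170,320)),"side":((90,240),(220,360))}.items():
    a=viewer.capture(n)[r[0]:r[1],c[0]:c[1]]; cv2.imwrite(f"pics/{n}3.png",cv2.resize(a,None,fx=4,fy=4,interpolation=cv2.INTER_CUBIC))
plan(637.4,130.6,157)
E
```

```text
t 4.95 pos [638.11 130.98 157.72] F [1.4 0.9 0.1] grip 11.0 ->shift [0.56 0.72 0.58] turn [ 0.22 -0.23 -0.48]
t 5.05 pos [638.1  130.96 157.75] F [-0.5  0.7 -0.8] grip 11.3 ->shift [0.56 0.75 0.56] turn [ 0.22 -0.24 -0.48]
```

View pics/side3.png

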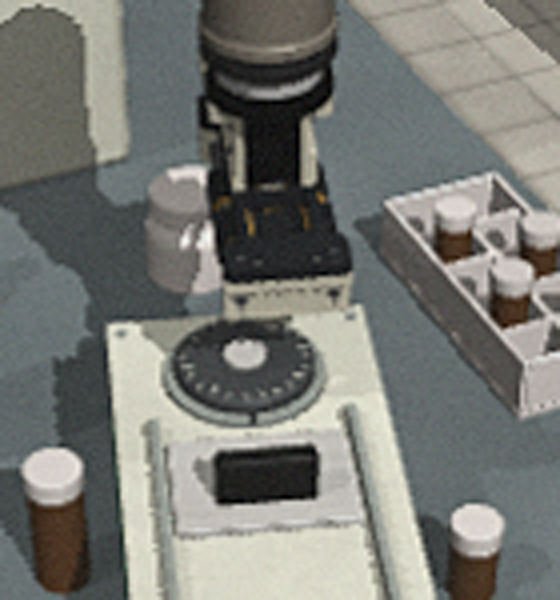

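{"fn": "send_rows", "kwargs": {
  "moves": [
    [[-0.55, 0, -0.84], [0, 0, 0], 5],
    [[-0.55, 0, -0.84], [0, 0, 0], 5]
  ]
}}

```text
time: 5.3
tool_pos: [638.6, 131.3, 157.4]
tcp_rot: [-1.572, 0.006, 2.837]
contact_force: [-2.7, -1.9, 1.1]
grip_width: 11.4
```

```bash
python3 - <<'E'
from h import *
plan(637.4,130.6,157)
E
```

```text
t 5.3 pos [638.62 131.34 157.39] F [-2.7 -1.9  1.1] grip 11.4 ->shift [0.94 0.39 1.07] turn [ 0.07 -0.24 -0.33]
```

```bash
cat >> h.py <<'E'
import json
def circ(step,n,C=(611.2,108.6),z=157.5,lead=0.0,yaw=np.pi-0.3):
    o=bot.get_obs(); R=Rot.from_euler('xyz',o['tcp_rot']).as_matrix()
    Rt=Rot.from_euler('xyz',[-np.pi/2,0,yaw]).as_matrix()
    w=np.degrees(Rot.from_matrix(R.T@Rt).as_rotvec())
    p=o['tool_pos']; v=p[:2]-C; th=np.degrees(np.arctan2(v[1],v[0])); r=np.hypot(*v)
    F=o['contact_force']; tn=np.array([-np.sin(np.radians(th)),np.cos(np.radians(th))])
    print("t %.2f th %.2f r %.2f z %.1f Ft(ccw on tool) %.1f Fr %.1f Fz %.1f grip %.1f q6 %.2f turn %s"%(o['time'],th,r,p[2],F[:2]@tn,F[:2]@v/r,F[2],o['grip_width'],o['joint_positions'][5],w.round(1)))
    with open("log.txt","a") as f: f.write(json.dumps([o['time'],*p.tolist(),*F.tolist()])+"\n")
    rows=[];q=p.copy()
    for i in range(n):
        a=np.radians(th+step*(i+1)); t=np.array([C[0]+35*np.cos(a),C[1]+35*np.sin(a),z if i==0 else q[2]])
        rows.append([(R.T@(t-q)).round(1).tolist(),w.round(1).tolist() if i==0 else [0,0,0],5]); q=t
    if n: print(json.dumps(rows))
E
python3 -c "
from h import *
circ(-6,5)"
```

```text
t 5.30 th 39.67 r 35.62 z 157.4 Ft(ccw on tool) 0.3 Fr -3.3 Fz 1.1 grip 11.4 q6 1.96 turn [ 0.1 -0.2 -0.3]
[[[-2.6, -0.1, 2.7], [0.1, -0.2, -0.3], 5], [[-2.7, 0.0, 2.4], [0, 0, 0], 5], [[-2.5, 0.0, 2.7], [0, 0, 0], 5], [[-2.2, 0.0, 3.0], [0, 0, 0], 5], [[-1.8, 0.0, 3.2], [0, 0, 0], 5]]
```

{"fn": "send_rows", "kwargs": {
  "moves": [
    [[-2.6, -0.1, 2.7], [0.1, -0.2, -0.3], 5],
    [[-2.7, 0, 2.4], [0, 0, 0], 5],
    [[-2.5, 0, 2.7], [0, 0, 0], 5],
    [[-2.2, 0, 3], [0, 0, 0], 5],
    [[-1.8, 0, 3.2], [0, 0, 0], 5]
  ]
}}

```text
time: 5.92
tool_pos: [645.6, 114.1, 157.4]
tcp_rot: [-1.571, -0.002, 2.841]
contact_force: [-3.3, 1.5, 0.9]
grip_width: 11.4
```

```bash
python3 -c "
from h import *
circ(-10,5)"
```

```text
t 5.92 th 9.01 r 34.84 z 157.4 Ft(ccw on tool) 2.0 Fr -3.1 Fz 0.9 grip 11.4 q6 1.93 turn [-0.  -0.   0.1]
[[[-2.4, -0.1, 5.6], [-0.0, -0.0, 0.1], 5], [[-1.2, -0.0, 6.0], [0, 0, 0], 5], [[-0.1, 0.0, 6.1], [0, 0, 0], 5], [[0.9, 0.0, 6.0], [0, 0, 0], 5], [[2.0, 0.0, 5.8], [0, 0, 0], 5]]
```

{"fn": "send_rows", "kwargs": {
  "moves": [
    [[-2.4, 0, 5.6], [0, 0, 0], 5],
    [[-1.2, 0, 6], [0, 0, 0], 5],
    [[-0.1, 0, 6.1], [0, 0, 0], 5],
    [[0.9, 0, 6], [0, 0, 0], 5]
  ]
}}

```text
time: 6.42
tool_pos: [640.1, 90.2, 157.1]
tcp_rot: [-1.572, -0.004, 2.842]
contact_force: [-3.8, 3.5, 0.6]
grip_width: 11.1
```

```bash
python3 -c "
from h import *
circ(-4,5)"
```

```text
t 6.42 th -32.49 r 34.27 z 157.1 Ft(ccw on tool) 0.9 Fr -5.1 Fz 0.6 grip 11.1 q6 1.89 turn [0.1 0.  0.2]
[[[0.0, -0.4, 2.5], [0.1, 0.0, 0.2], 5], [[0.9, 0.0, 2.3], [0, 0, 0], 5], [[1.0, 0.0, 2.2], [0, 0, 0], 5], [[1.2, 0.0, 2.1], [0, 0, 0], 5], [[1.3, 0.0, 2.0], [0, 0, 0], 5]]
```

{"fn": "send_rows", "kwargs": {
  "moves": [
    [[0.4, -0.4, 2.3], [0.1, 0, 0.2], 5],
    [[1, 0, 2.3], [0, 0, 0], 5],
    [[1.1, 0, 2.2], [0, 0, 0], 5],
    [[1.2, 0, 2.1], [0, 0, 0], 5]
  ]
}}

```text
time: 6.92
tool_pos: [633.3, 83.0, 157.3]
tcp_rot: [-1.572, -0.001, 2.841]
contact_force: [-1.6, 3.0, 0.1]
grip_width: 11.3
```

```bash
python3 -c "
from h import *
C=(610.5,109.0)
circ(-4,4)
circ(-4,4,C)"
```

```text
t 6.92 th -49.31 r 33.83 z 157.3 Ft(ccw on tool) 0.8 Fr -3.3 Fz 0.1 grip 11.3 q6 1.88 turn [ 0.1 -0.   0.1]
[[[0.4, -0.2, 2.6], [0.1, -0.0, 0.1], 5], [[1.5, -0.0, 1.9], [0, 0, 0], 5], [[1.6, -0.0, 1.8], [0, 0, 0], 5], [[1.8, -0.0, 1.7], [0, 0, 0], 5]]
t 6.92 th -48.86 r 34.59 z 157.3 Ft(ccw on tool) 0.8 Fr -3.3 Fz 0.1 grip 11.3 q6 1.88 turn [ 0.1 -0.   0.1]
[[[1.0, -0.2, 2.3], [0.1, -0.0, 0.1], 5], [[1.5, -0.0, 1.9], [0, 0, 0], 5], [[1.6, -0.0, 1.8], [0, 0, 0], 5], [[1.7, -0.0, 1.7], [0, 0, 0], 5]]
```

{"fn": "send_rows", "kwargs": {
  "moves": [
    [[1.2, -0.2, 2.2], [0, 0, 0], 5],
    [[1.5, 0, 1.9], [0, 0, 0], 5],
    [[1.6, 0, 1.8], [0, 0, 0], 5]
  ]
}}

```text
time: 7.3
tool_pos: [627.2, 78.8, 157.3]
tcp_rot: [-1.574, -0.001, 2.841]
contact_force: [-1.6, 4.9, -0.8]
grip_width: 10.8
```

```bash
python3 -c "
from h import *
C=(610.5,109.0)
circ(-4,4,C)"
```

```text
t 7.30 th -61.09 r 34.50 z 157.3 Ft(ccw on tool) 1.0 Fr -5.1 Fz -0.8 grip 10.8 q6 1.87 turn [ 0.2 -0.   0.1]
[[[1.4, -0.2, 2.0], [0.2, -0.0, 0.1], 5], [[1.9, -0.0, 1.6], [0, 0, 0], 5], [[2.0, -0.0, 1.4], [0, 0, 0], 5], [[2.1, -0.0, 1.3], [0, 0, 0], 5]]
```

{"fn": "send_rows", "kwargs": {
  "moves": [
    [[1.6, -0.2, 1.8], [0, 0, 0], 5],
    [[1.9, 0, 1.5], [0, 0, 0], 5],
    [[2, 0, 1.4], [0, 0, 0], 5]
  ]
}}

```text
time: 7.68
tool_pos: [620.5, 76.1, 157.4]
tcp_rot: [-1.574, -0.0, 2.842]
contact_force: [-0.5, 5.0, -1.5]
grip_width: 11.1
```

```bash
cat >> h.py <<'E'
def fitC(k=0.12,last=99):
    from scipy.optimize import least_squares
    L=np.array([json.loads(l) for l in open("log.txt")])[-last:]
    def f(c):
        v=L[:,1:3]-c[:2]; r=np.hypot(*v.T); Fr=(L[:,4:6]*v).sum(1)/r
        return r+ c[2]*Fr -35
    o=least_squares(f,[610,109,0.0]); print("C",o.x.round(2),o.fun.round(2)); return o.x[:2]
E
python3 -c "
from h import *
C=(610.5,109.0)
circ(-4,0,C);C=fitC();circ(-4,4,C)"
```

```text
t 7.67 th -73.08 r 34.39 z 157.4 Ft(ccw on tool) 1.0 Fr -4.9 Fz -1.5 grip 11.1 q6 1.87 turn [0.2 0.  0. ]
C [6.1072e+02 1.0995e+02 5.0000e-02] [-0.02 -0.04  0.14 -0.02 -0.02 -0.05 -0.03]
t 7.67 th -73.87 r 35.24 z 157.4 Ft(ccw on tool) 0.9 Fr -4.9 Fz -1.5 grip 11.1 q6 1.87 turn [0.2 0.  0. ]
[[[2.2, -0.1, 1.1], [0.2, 0.0, 0.0], 5], [[2.2, -0.0, 1.1], [0, 0, 0], 5], [[2.2, -0.0, 1.0], [0, 0, 0], 5], [[2.3, -0.0, 0.8], [0, 0, 0], 5]]
```

{"fn": "send_rows", "kwargs": {
  "moves": [
    [[2.2, -0.1, 1], [0.2, 0, 0], 5],
    [[2.2, 0, 1], [0, 0, 0], 5],
    [[2.2, 0, 0.9], [0, 0, 0], 5]
  ]
}}

```text
time: 8.05
tool_pos: [613.5, 75.0, 157.5]
tcp_rot: [-1.571, 0.001, 2.841]
contact_force: [0.5, 4.8, -1.8]
grip_width: 11.3
```

```bash
cat >> h.py <<'E'
CC=(610.7,109.95)
E
python3 -c "
from h import *
circ(-4,4,CC)"
```

```text
t 8.05 th -85.42 r 35.08 z 157.5 Ft(ccw on tool) 0.8 Fr -4.7 Fz -1.8 grip 11.3 q6 1.87 turn [ 0.  -0.  -0.1]
[[[2.3, 0.0, 0.7], [0.0, -0.0, -0.1], 5], [[2.4, -0.0, 0.7], [0, 0, 0], 5], [[2.4, -0.0, 0.5], [0, 0, 0], 5], [[2.4, -0.0, 0.3], [0, 0, 0], 5]]
```

{"fn": "send_rows", "kwargs": {
  "moves": [
    [[2.4, 0, 0.1], [0, 0, 0], 5],
    [[2.4, 0, 0.5], [0, 0, 0], 5],
    [[2.4, 0, 0.3], [0, 0, 0], 5]
  ]
}}

```text
time: 8.43
tool_pos: [606.5, 75.3, 157.6]
tcp_rot: [-1.57, 0.003, 2.841]
contact_force: [1.7, 2.8, -2.9]
grip_width: 11.3
```

```bash
python3 -c "
from h import *
circ(-4,4,CC)"
```

```text
t 8.43 th -96.83 r 34.92 z 157.6 Ft(ccw on tool) 1.3 Fr -3.0 Fz -2.9 grip 11.3 q6 1.87 turn [-0.1 -0.  -0.2]
[[[2.4, 0.1, 0.4], [-0.1, -0.0, -0.2], 5], [[2.4, -0.0, 0.2], [0, 0, 0], 5], [[2.4, -0.0, 0.0], [0, 0, 0], 5], [[2.4, -0.0, -0.2], [0, 0, 0], 5]]
```

{"fn": "send_rows", "kwargs": {
  "moves": [
    [[2.4, 0.1, 0], [0, 0, -0.2], 5],
    [[2.4, 0, 0], [0, 0, 0], 5],
    [[2.4, 0, 0], [0, 0, 0], 5]
  ]
}}

```text
time: 8.8
tool_pos: [599.7, 76.8, 157.7]
tcp_rot: [-1.569, 0.001, 2.841]
contact_force: [2.1, 1.6, -2.9]
grip_width: 11.2
```

```bash
python3 -c "
from h import *
circ(-4,4,CC)"
```

```text
t 8.80 th -108.37 r 34.95 z 157.7 Ft(ccw on tool) 1.5 Fr -2.2 Fz -2.9 grip 11.2 q6 1.87 turn [-0.1 -0.  -0.1]
[[[2.4, 0.2, -0.1], [-0.1, -0.0, -0.1], 5], [[2.4, -0.0, -0.3], [0, 0, 0], 5], [[2.4, -0.0, -0.5], [0, 0, 0], 5], [[2.4, -0.0, -0.6], [0, 0, 0], 5]]
```

{"fn": "send_rows", "kwargs": {
  "moves": [
    [[2.4, 0.1, -0.3], [0, 0, 0], 5],
    [[2.4, 0, -0.4], [0, 0, 0], 5],
    [[2.4, 0, -0.6], [0, 0, 0], 5]
  ]
}}

```text
time: 9.18
tool_pos: [592.9, 79.9, 157.7]
tcp_rot: [-1.568, 0.002, 2.841]
contact_force: [1.3, 0.0, -2.0]
grip_width: 11.2
```

```bash
python3 -c "
from h import *
circ(-4,4,CC)"
```

```text
t 9.18 th -120.65 r 34.95 z 157.7 Ft(ccw on tool) 1.1 Fr -0.7 Fz -2.0 grip 11.2 q6 1.88 turn [-0.1 -0.  -0.1]
[[[2.4, 0.2, -0.6], [-0.1, -0.0, -0.1], 5], [[2.3, -0.0, -0.8], [0, 0, 0], 5], [[2.2, -0.0, -1.0], [0, 0, 0], 5], [[2.2, -0.0, -1.1], [0, 0, 0], 5]]
```

{"fn": "send_rows", "kwargs": {
  "moves": [
    [[2.4, 0.1, -0.6], [0, 0, 0], 5],
    [[2.3, 0, -0.8], [0, 0, 0], 5],
    [[2.2, 0, -1], [0, 0, 0], 5]
  ]
}}

```text
time: 9.55
tool_pos: [586.7, 84.3, 157.7]
tcp_rot: [-1.568, 0.002, 2.841]
contact_force: [2.4, 0.1, -2.7]
grip_width: 11.6
```

```bash
python3 -c "
from h import *
circ(-4,4,CC)"
```

```text
t 9.55 th -133.12 r 35.09 z 157.7 Ft(ccw on tool) 1.7 Fr -1.7 Fz -2.7 grip 11.6 q6 1.89 turn [-0.1 -0.  -0.1]
[[[2.1, 0.2, -1.2], [-0.1, -0.0, -0.1], 5], [[2.1, -0.0, -1.3], [0, 0, 0], 5], [[2.0, -0.0, -1.4], [0, 0, 0], 5], [[1.9, -0.0, -1.6], [0, 0, 0], 5]]
```

{"fn": "send_rows", "kwargs": {
  "moves": [
    [[2.1, 0.1, -1.2], [0, 0, 0], 5],
    [[2.1, 0, -1.3], [0, 0, 0], 5],
    [[2, 0, -1.5], [0, 0, 0], 5]
  ]
}}

```text
time: 9.93
tool_pos: [581.7, 90.1, 157.7]
tcp_rot: [-1.568, 0.002, 2.841]
contact_force: [2.1, 0.3, -2.1]
grip_width: 11.4
```

```bash
python3 -c "
from h import *
circ(-4,4,CC)"
```

```text
t 9.93 th -145.62 r 35.18 z 157.7 Ft(ccw on tool) 0.9 Fr -1.9 Fz -2.1 grip 11.4 q6 1.90 turn [-0.2 -0.  -0.1]
[[[1.8, 0.2, -1.7], [-0.2, -0.0, -0.1], 5], [[1.7, -0.0, -1.7], [0, 0, 0], 5], [[1.6, -0.0, -1.8], [0, 0, 0], 5], [[1.5, -0.0, -1.9], [0, 0, 0], 5]]
```

{"fn": "send_rows", "kwargs": {
  "moves": [
    [[1.9, 0.1, -1.6], [0, 0, 0], 5],
    [[1.7, 0, -1.8], [0, 0, 0], 5],
    [[1.6, 0, -1.9], [0, 0, 0], 5]
  ]
}}

```text
time: 10.3
tool_pos: [578.0, 96.9, 157.7]
tcp_rot: [-1.567, 0.003, 2.841]
contact_force: [2.3, -1.9, -1.3]
grip_width: 11.2
```

```bash
python3 -c "
from h import *
circ(-4,4,CC)"
```

```text
t 10.30 th -158.35 r 35.23 z 157.7 Ft(ccw on tool) 2.6 Fr -1.4 Fz -1.3 grip 11.2 q6 1.91 turn [-0.2 -0.  -0.1]
[[[1.3, 0.2, -2.1], [-0.2, -0.0, -0.1], 5], [[1.3, -0.0, -2.1], [0, 0, 0], 5], [[1.2, -0.0, -2.1], [0, 0, 0], 5], [[1.0, -0.0, -2.2], [0, 0, 0], 5]]
```

{"fn": "send_rows", "kwargs": {
  "moves": [
    [[1.4, 0.1, -2.1], [-0.2, 0, 0], 5],
    [[1.3, 0, -2.1], [0, 0, 0], 5],
    [[1.2, 0, -2.1], [0, 0, 0], 5]
  ]
}}

```text
time: 10.68
tool_pos: [576.6, 101.1, 157.8]
tcp_rot: [-1.565, 0.005, 2.841]
contact_force: [2.3, -11.7, -2.1]
grip_width: 11.5
```

```bash
python3 -c "
from h import *
circ(-4,4,CC)"
```

```text
t 10.68 th -165.52 r 35.23 z 157.8 Ft(ccw on tool) 11.9 Fr 0.7 Fz -2.1 grip 11.5 q6 1.92 turn [-0.3 -0.  -0.3]
[[[1.0, 0.2, -2.2], [-0.3, -0.0, -0.3], 5], [[1.1, -0.0, -2.2], [0, 0, 0], 5], [[0.9, -0.0, -2.3], [0, 0, 0], 5], [[0.7, -0.0, -2.3], [0, 0, 0], 5]]
```

{"fn": "send_rows", "kwargs": {
  "moves": [
    [[0.7, 0, -2], [0, 0, 0], 5]
  ]
}}

```text
time: 10.8
tool_pos: [576.8, 101.1, 157.8]
tcp_rot: [-1.562, 0.007, 2.841]
contact_force: [0.2, -10.2, 0.4]
grip_width: 11.2
```

```bash
python3 -c "
from h import *
circ(-4,0,CC)"
```

```text
t 10.80 th -165.37 r 35.07 z 157.8 Ft(ccw on tool) 9.9 Fr 2.4 Fz 0.4 grip 11.2 q6 1.92 turn [-0.5 -0.  -0.4]
```

{"fn": "send_rows", "kwargs": {
  "moves": [
    [[0, 0, 0], [0, 0, 0], 5],
    [[0, 0, 0], [0, 0, 0], 5]
  ]
}}

```text
time: 11.05
tool_pos: [577.0, 99.7, 157.7]
tcp_rot: [-1.56, 0.008, 2.84]
contact_force: [1.9, -1.7, -0.7]
grip_width: 11.3
```

```bash
python3 -c "
from h import *
circ(-4,0,CC)"
```

```text
t 11.05 th -163.09 r 35.22 z 157.7 Ft(ccw on tool) 2.2 Fr -1.4 Fz -0.7 grip 11.3 q6 1.92 turn [-0.6 -0.1 -0.4]
```

```bash
python3 -c "
from h import *
C=fitC(last=12)
C=fitC()
circ(12,8,C)"
```

```text
C [6.1047e+02 1.1018e+02 8.0000e-02] [ 0.14  0.14 -0.05 -0.12 -0.07 -0.02 -0.04 -0.03 -0.01  0.13  0.11 -0.05]
C [6.1056e+02 1.1009e+02 8.0000e-02] [-0.07  0.02  0.22  0.11  0.11  0.03  0.03  0.03 -0.14 -0.2  -0.13 -0.05
 -0.04 -0.    0.05  0.19  0.17  0.02]
t 11.05 th -162.81 r 35.13 z 157.7 Ft(ccw on tool) 2.2 Fr -1.3 Fz -0.7 grip 11.3 q6 1.92 turn [-0.6 -0.1 -0.4]
[[[-4.9, 0.3, 5.5], [-0.6, -0.1, -0.4], 5], [[-5.8, 0.1, 4.5], [0, 0, 0], 5], [[-6.6, 0.1, 3.2], [0, 0, 0], 5], [[-7.1, 0.1, 1.7], [0, 0, 0], 5], [[-7.3, 0.1, 0.2], [0, 0, 0], 5], [[-7.2, 0.0, -1.3], [0, 0, 0], 5], [[-6.8, 0.0, -2.8], [0, 0, 0], 5], [[-6.0, 0.0, -4.1], [0, 0, 0], 5]]
```

{"fn": "send_rows", "kwargs": {
  "moves": [
    [[-4.9, 0.2, 5.5], [-0.6, 0, -0.4], 5],
    [[-5.8, 0, 4.5], [0, 0, 0], 5],
    [[-6.6, 0, 3.2], [0, 0, 0], 5],
    [[-7.1, 0, 1.7], [0, 0, 0], 5],
    [[-7.3, 0, 0.2], [0, 0, 0], 5],
    [[-7.2, 0, -1.3], [0, 0, 0], 5],
    [[-6.8, 0, -2.8], [0, 0, 0], 5],
    [[-6, 0, -4.1], [0, 0, 0], 5]
  ]
}}

```text
time: 12.05
tool_pos: [626.1, 78.3, 157.3]
tcp_rot: [-1.573, -0.004, 2.841]
contact_force: [-2.6, 3.2, 0.2]
grip_width: 11.1
```

```bash
sed -i 's/^CC=.*/CC=(610.6,110.1)/' h.py; python3 -c "
from h import *
circ(12,12,CC)"
```

```text
t 12.05 th -64.03 r 35.40 z 157.3 Ft(ccw on tool) -1.0 Fr -4.0 Fz 0.2 grip 11.1 q6 1.87 turn [ 0.2 -0.1  0.2]
[[[-4.5, -0.2, -5.8], [0.2, -0.1, 0.2], 5], [[-3.5, 0.0, -6.4], [0, 0, 0], 5], [[-2.1, 0.0, -7.0], [0, 0, 0], 5], [[-0.6, 0.0, -7.3], [0, 0, 0], 5], [[0.9, 0.0, -7.3], [0, 0, 0], 5], [[2.4, 0.0, -6.9], [0, 0, 0], 5], [[3.8, 0.0, -6.3], [0, 0, 0], 5], [[5.0, 0.0, -5.3], [0, 0, 0], 5], [[6.0, 0.0, -4.2], [0, 0, 0], 5], [[6.7, 0.0, -2.8], [0, 0, 0], 5], [[7.2, 0.0, -1.4], [0, 0, 0], 5], [[7.3, 0.0, 0.2], [0, 0, 0], 5]]
```

{"fn": "send_rows", "kwargs": {
  "moves": [
    [[-4.2, -0.2, -5.8], [0.2, 0, 0.2], 5],
    [[-3.5, 0, -6.4], [0, 0, 0], 5],
    [[-2.1, 0, -7], [0, 0, 0], 5],
    [[-0.6, 0, -7.3], [0, 0, 0], 5],
    [[0.9, 0, -7.3], [0, 0, 0], 5],
    [[2.4, 0, -6.9], [0, 0, 0], 5],
    [[3.8, 0, -6.3], [0, 0, 0], 5],
    [[5, 0, -5.3], [0, 0, 0], 5],
    [[6, 0, -4.2], [0, 0, 0], 5],
    [[6.7, 0, -2.8], [0, 0, 0], 5],
    [[7.2, 0, -1.4], [0, 0, 0], 5],
    [[7.3, 0, 0.2], [0, 0, 0], 5]
  ]
}}

```text
time: 13.55
tool_pos: [616.3, 145.4, 157.3]
tcp_rot: [-1.562, 0.002, 2.841]
contact_force: [-0.3, -5.2, -0.3]
grip_width: 11.4
```

```bash
python3 -c "
from h import *
circ(12,12,CC)"
```

```text
t 13.55 th 80.91 r 35.78 z 157.3 Ft(ccw on tool) -0.5 Fr -5.2 Fz -0.3 grip 11.4 q6 1.99 turn [-0.5 -0.  -0.1]
[[[7.0, -0.1, 2.6], [-0.5, -0.0, -0.1], 5], [[6.6, 0.0, 3.2], [0, 0, 0], 5], [[5.8, 0.0, 4.5], [0, 0, 0], 5], [[4.7, 0.0, 5.6], [0, 0, 0], 5], [[3.4, 0.1, 6.5], [0, 0, 0], 5], [[2.0, 0.1, 7.0], [0, 0, 0], 5], [[0.5, 0.1, 7.3], [0, 0, 0], 5], [[-1.0, 0.1, 7.2], [0, 0, 0], 5], [[-2.5, 0.1, 6.9], [0, 0, 0], 5], [[-3.9, 0.1, 6.2], [0, 0, 0], 5], [[-5.1, 0.1, 5.3], [0, 0, 0], 5], [[-6.1, 0.0, 4.1], [0, 0, 0], 5]]
```

{"fn": "send_rows", "kwargs": {
  "moves": [
    [[7, -0.1, 2.6], [-0.5, 0, 0], 5],
    [[6.6, 0, 3.2], [0, 0, 0], 5],
    [[5.8, 0, 4.5], [0, 0, 0], 5],
    [[4.7, 0, 5.6], [0, 0, 0], 5],
    [[3.4, 0, 6.5], [0, 0, 0], 5],
    [[2, 0, 7], [0, 0, 0], 5],
    [[0.5, 0, 7.3], [0, 0, 0], 5],
    [[-1, 0, 7.2], [0, 0, 0], 5],
    [[-2.5, 0, 6.9], [0, 0, 0], 5],
    [[-3.9, 0, 6.2], [0, 0, 0], 5],
    [[-5.1, 0, 5.3], [0, 0, 0], 5],
    [[-6.1, 0, 4.1], [0, 0, 0], 5]
  ]
}}

```text
time: 15.05
tool_pos: [585.3, 84.7, 157.5]
tcp_rot: [-1.579, 0.005, 2.84]
contact_force: [2.0, 4.7, -1.6]
grip_width: 11.1
```

```bash
python3 -c "
from h import *
circ(12,12,CC);fitC()"
```

```text
t 15.05 th -134.87 r 35.84 z 157.5 Ft(ccw on tool) -1.9 Fr -4.7 Fz -1.6 grip 11.1 q6 1.88 turn [ 0.5 -0.1 -0.3]
[[[-7.2, -0.0, 2.0], [0.5, -0.1, -0.3], 5], [[-7.2, 0.0, 1.2], [0, 0, 0], 5], [[-7.3, 0.0, -0.3], [0, 0, 0], 5], [[-7.1, 0.1, -1.8], [0, 0, 0], 5], [[-6.6, 0.1, -3.3], [0, 0, 0], 5], [[-5.7, 0.1, -4.5], [0, 0, 0], 5], [[-4.7, 0.1, -5.6], [0, 0, 0], 5], [[-3.4, 0.1, -6.5], [0, 0, 0], 5], [[-2.0, 0.1, -7.0], [0, 0, 0], 5], [[-0.5, 0.1, -7.3], [0, 0, 0], 5], [[1.1, 0.1, -7.2], [0, 0, 0], 5], [[2.5, 0.0, -6.9], [0, 0, 0], 5]]
C [6.1047e+02 1.1021e+02 1.2000e-01] [-0.19 -0.02  0.17  0.14  0.14 -0.01 -0.01 -0.01 -0.19 -0.2  -0.12 -0.02
 -0.08 -0.08 -0.05  0.17  0.21 -0.08 -0.08  0.09  0.08  0.27]
```

{"fn": "send_rows", "kwargs": {
  "moves": [
    [[-7.2, 0, 1.8], [0.5, 0, -0.3], 5],
    [[-7.2, 0, 1.2], [0, 0, 0], 5],
    [[-7.3, 0, -0.3], [0, 0, 0], 5],
    [[-7.1, 0, -1.8], [0, 0, 0], 5],
    [[-6.6, 0, -3.3], [0, 0, 0], 5],
    [[-5.7, 0, -4.5], [0, 0, 0], 5],
    [[-4.7, 0, -5.6], [0, 0, 0], 5],
    [[-3.4, 0, -6.5], [0, 0, 0], 5],
    [[-2, 0, -7], [0, 0, 0], 5],
    [[-0.5, 0, -7.3], [0, 0, 0], 5]
  ]
}}

```text
time: 16.3
tool_pos: [645.4, 101.4, 157.0]
tcp_rot: [-1.566, -0.009, 2.84]
contact_force: [-6.2, -0.1, 2.4]
grip_width: 11.4
```

```bash
python3 -c "
from h import *
circ(6,5,CC)"
```

```text
t 16.30 th -14.10 r 35.85 z 157.0 Ft(ccw on tool) -1.6 Fr -6.0 Fz 2.4 grip 11.4 q6 1.91 turn [-0.3 -0.1  0.5]
[[[1.2, -0.5, -3.6], [-0.3, -0.1, 0.5], 5], [[0.8, -0.0, -3.6], [0, 0, 0], 5], [[1.1, -0.0, -3.5], [0, 0, 0], 5], [[1.5, -0.0, -3.3], [0, 0, 0], 5], [[1.8, -0.0, -3.2], [0, 0, 0], 5]]
```

{"fn": "send_rows", "kwargs": {
  "moves": [
    [[1.2, -0.4, -3.6], [-0.3, 0, 0.5], 5],
    [[0.8, 0, -3.6], [0, 0, 0], 5],
    [[1.1, 0, -3.5], [0, 0, 0], 5],
    [[1.5, 0, -3.3], [0, 0, 0], 5],
    [[0, 0, 0], [0, 0, 0], 5]
  ]
}}

```text
time: 16.92
tool_pos: [645.4, 116.1, 157.3]
tcp_rot: [-1.569, 0.002, 2.841]
contact_force: [-3.7, -0.9, 2.1]
grip_width: 11.2
```

```bash
python3 -c "
from h import *
circ(3,2,CC)"
```

```text
t 16.93 th 9.85 r 35.28 z 157.3 Ft(ccw on tool) -0.3 Fr -3.8 Fz 2.1 grip 11.2 q6 1.93 turn [-0.1 -0.1 -0.1]
[[[1.1, -0.2, -1.5], [-0.1, -0.1, -0.1], 5], [[1.0, -0.0, -1.6], [0, 0, 0], 5]]
```

{"fn": "send_rows", "kwargs": {
  "moves": [
    [[1, -0.2, -1.6], [0, 0, 0], 5],
    [[1, 0, -1.6], [0, 0, 0], 5],
    [[0, 0, 0], [0, 0, 0], 5]
  ]
}}

```text
time: 17.3
tool_pos: [644.6, 119.5, 157.3]
tcp_rot: [-1.569, 0.002, 2.84]
contact_force: [-3.7, -1.0, 1.2]
grip_width: 10.9
```

```bash
python3 -c "
from h import *
circ(3,1,CC)
v=viewer.capture('top');cv2.imwrite('pics/top4.png',cv2.resize(v[140:230,180:300],None,fx=6,fy=6,interpolation=cv2.INTER_CUBIC))"
```

```text
t 17.30 th 15.51 r 35.24 z 157.3 Ft(ccw on tool) 0.0 Fr -3.9 Fz 1.2 grip 10.9 q6 1.94 turn [-0.1 -0.1 -0.1]
[[[1.2, -0.2, -1.4], [-0.1, -0.1, -0.1], 5]]
```

View pics/top4.png

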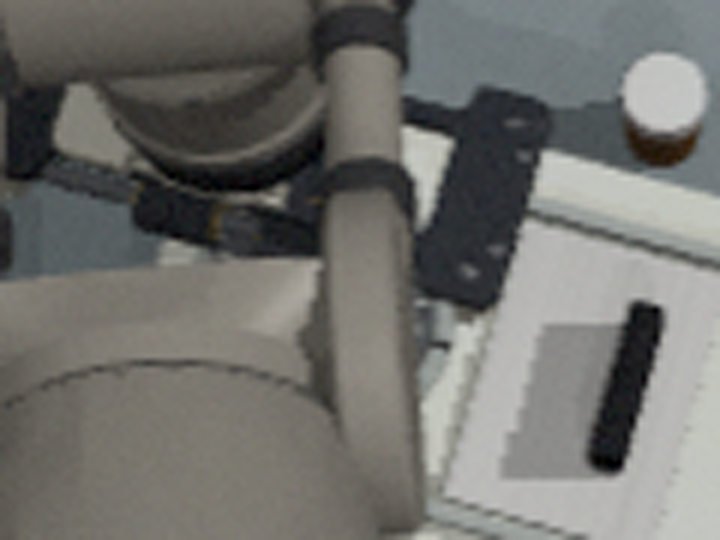

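```bash
python3 -c "
from h import *
circ(-12,14,CC)"
```

```text
t 17.35 th 15.45 r 35.24 z 157.3 Ft(ccw on tool) -0.3 Fr -3.2 Fz 1.3 grip 11.1 q6 1.94 turn [-0.1 -0.1 -0.1]
[[[-3.1, -0.1, 6.7], [-0.1, -0.1, -0.1], 5], [[-1.9, 0.0, 7.1], [0, 0, 0], 5], [[-0.3, 0.0, 7.3], [0, 0, 0], 5], [[1.2, 0.0, 7.2], [0, 0, 0], 5], [[2.7, 0.0, 6.8], [0, 0, 0], 5], [[4.0, 0.0, 6.1], [0, 0, 0], 5], [[5.2, -0.0, 5.1], [0, 0, 0], 5], [[6.2, -0.0, 4.0], [0, 0, 0], 5], [[6.8, -0.0, 2.6], [0, 0, 0], 5], [[7.2, -0.0, 1.1], [0, 0, 0], 5], [[7.3, -0.0, -0.4], [0, 0, 0], 5], [[7.1, -0.0, -1.9], [0, 0, 0], 5], [[6.5, -0.0, -3.4], [0, 0, 0], 5], [[5.7, -0.0, -4.6], [0, 0, 0], 5]]
```

{"fn": "send_rows", "kwargs": {
  "moves": [
    [[-3, -0.1, 6.7], [0, 0, 0], 5],
    [[-1.9, 0, 7.1], [0, 0, 0], 5],
    [[-0.3, 0, 7.3], [0, 0, 0], 5],
    [[1.2, 0, 7.2], [0, 0, 0], 5],
    [[2.7, 0, 6.8], [0, 0, 0], 5],
    [[4, 0, 6.1], [0, 0, 0], 5],
    [[5.2, 0, 5.1], [0, 0, 0], 5],
    [[6.2, 0, 4], [0, 0, 0], 5],
    [[6.8, 0, 2.6], [0, 0, 0], 5],
    [[7.2, 0, 1.1], [0, 0, 0], 5],
    [[7.3, 0, -0.4], [0, 0, 0], 5],
    [[7.1, 0, -1.9], [0, 0, 0], 5]
  ]
}}

```text
time: 18.85
tool_pos: [587.5, 82.8, 157.5]
tcp_rot: [-1.576, 0.008, 2.84]
contact_force: [5.0, 4.4, -3.9]
grip_width: 11.1
```

```bash
python3 -c "
from h import *
circ(-12,14,CC)"
```

```text
t 18.85 th -130.20 r 35.77 z 157.5 Ft(ccw on tool) 0.9 Fr -6.6 Fz -3.9 grip 11.1 q6 1.88 turn [ 0.3 -0.1 -0.5]
[[[6.1, -0.0, -4.2], [0.3, -0.1, -0.5], 5], [[5.5, -0.0, -4.8], [0, 0, 0], 5], [[4.4, -0.0, -5.8], [0, 0, 0], 5], [[3.1, 0.0, -6.6], [0, 0, 0], 5], [[1.7, 0.0, -7.1], [0, 0, 0], 5], [[0.1, 0.0, -7.3], [0, 0, 0], 5], [[-1.4, 0.0, -7.2], [0, 0, 0], 5], [[-2.9, 0.1, -6.7], [0, 0, 0], 5], [[-4.2, 0.1, -6.0], [0, 0, 0], 5], [[-5.3, 0.1, -5.0], [0, 0, 0], 5], [[-6.3, 0.1, -3.8], [0, 0, 0], 5], [[-6.9, 0.1, -2.4], [0, 0, 0], 5], [[-7.3, 0.1, -0.9], [0, 0, 0], 5], [[-7.3, 0.1, 0.6], [0, 0, 0], 5]]
```

{"fn": "send_rows", "kwargs": {
  "moves": [
    [[6.1, 0, -4.2], [0.3, 0, -0.5], 5],
    [[5.5, 0, -4.8], [0, 0, 0], 5],
    [[4.4, 0, -5.8], [0, 0, 0], 5],
    [[3.1, 0, -6.6], [0, 0, 0], 5],
    [[1.7, 0, -7.1], [0, 0, 0], 5],
    [[0.1, 0, -7.3], [0, 0, 0], 5],
    [[-1.4, 0, -7.2], [0, 0, 0], 5],
    [[-2.9, 0, -6.7], [0, 0, 0], 5],
    [[-4.2, 0, -6], [0, 0, 0], 5],
    [[-5.3, 0, -5], [0, 0, 0], 5],
    [[-6.3, 0, -3.8], [0, 0, 0], 5],
    [[-6.9, 0, -2.4], [0, 0, 0], 5]
  ]
}}

```text
time: 20.35
tool_pos: [613.8, 145.7, 157.3]
tcp_rot: [-1.563, -0.002, 2.841]
contact_force: [-1.9, -4.5, 0.6]
grip_width: 10.9
```

```bash
python3 -c "
from h import *
circ(-8,8,CC)"
```

```text
t 20.35 th 84.87 r 35.75 z 157.3 Ft(ccw on tool) 1.5 Fr -4.7 Fz 0.6 grip 10.9 q6 1.99 turn [-0.5 -0.1  0.1]
[[[-5.0, -0.2, 0.0], [-0.5, -0.1, 0.1], 5], [[-4.9, -0.0, -0.0], [0, 0, 0], 5], [[-4.8, -0.0, 0.7], [0, 0, 0], 5], [[-4.7, 0.0, 1.3], [0, 0, 0], 5], [[-4.5, 0.0, 2.0], [0, 0, 0], 5], [[-4.1, 0.0, 2.6], [0, 0, 0], 5], [[-3.7, 0.0, 3.1], [0, 0, 0], 5], [[-3.3, 0.0, 3.6], [0, 0, 0], 5]]
```

{"fn": "send_rows", "kwargs": {
  "moves": [
    [[-5, -0.2, 0.1], [-0.5, 0, 0.1], 5],
    [[-4.9, 0, 0.1], [0, 0, 0], 5],
    [[-4.8, 0, 0.7], [0, 0, 0], 5],
    [[-4.7, 0, 1.3], [0, 0, 0], 5],
    [[-4.5, 0, 2], [0, 0, 0], 5],
    [[-4.1, 0, 2.6], [0, 0, 0], 5],
    [[-3.7, 0, 3.1], [0, 0, 0], 5],
    [[0, 0, 0], [0, 0, 0], 5]
  ]
}}

```text
time: 21.35
tool_pos: [641.9, 126.4, 157.3]
tcp_rot: [-1.573, -0.004, 2.84]
contact_force: [-2.7, -2.2, 1.7]
grip_width: 11.2
```

```bash
python3 -c "
from h import *
circ(-4,3,CC)"
```

```text
t 21.35 th 27.53 r 35.30 z 157.3 Ft(ccw on tool) -0.7 Fr -3.4 Fz 1.7 grip 11.2 q6 1.95 turn [ 0.1 -0.1  0.2]
[[[-1.4, -0.2, 2.0], [0.1, -0.1, 0.2], 5], [[-1.5, -0.0, 1.9], [0, 0, 0], 5], [[-1.4, -0.0, 2.0], [0, 0, 0], 5]]
```

{"fn": "send_rows", "kwargs": {
  "moves": [
    [[-1.3, -0.2, 1.9], [0, 0, 0], 5],
    [[-1.4, 0, 1.8], [0, 0, 0], 5],
    [[-1.3, 0, 1.9], [0, 0, 0], 5],
    [[0, 0, 0], [0, 0, 0], 5]
  ]
}}

```text
time: 21.85
tool_pos: [644.3, 120.3, 157.4]
tcp_rot: [-1.574, -0.004, 2.841]
contact_force: [-2.6, 0.1, 2.4]
grip_width: 11.0
```

```bash
python3 -c "
from h import *
fitC()
circ(-4,1,CC)"
```

```text
C [6.1046e+02 1.1022e+02 1.2000e-01] [-0.2  -0.03  0.16  0.13  0.13 -0.02 -0.02 -0.02 -0.2  -0.2  -0.12 -0.02
 -0.08 -0.09 -0.05  0.17  0.22 -0.09 -0.09  0.08  0.05  0.25  0.28 -0.07
 -0.13 -0.05 -0.03  0.07 -0.05]
t 21.85 th 16.86 r 35.17 z 157.4 Ft(ccw on tool) 0.9 Fr -2.5 Fz 2.4 grip 11.0 q6 1.94 turn [ 0.2 -0.   0.2]
[[[-1.2, -0.1, 2.2], [0.2, -0.0, 0.2], 5]]
```

```bash
python3 -c "
from h import *
circ(12,13,CC)"
```

```text
t 21.85 th 16.86 r 35.17 z 157.4 Ft(ccw on tool) 0.9 Fr -2.5 Fz 2.4 grip 11.0 q6 1.94 turn [ 0.2 -0.   0.2]
[[[4.9, -0.1, -5.5], [0.2, -0.0, 0.2], 5], [[5.8, 0.0, -4.5], [0, 0, 0], 5], [[6.6, 0.0, -3.2], [0, 0, 0], 5], [[7.1, 0.0, -1.8], [0, 0, 0], 5], [[7.3, 0.0, -0.2], [0, 0, 0], 5], [[7.2, 0.0, 1.3], [0, 0, 0], 5], [[6.8, 0.0, 2.8], [0, 0, 0], 5], [[6.1, 0.0, 4.1], [0, 0, 0], 5], [[5.1, -0.0, 5.3], [0, 0, 0], 5], [[3.9, -0.0, 6.2], [0, 0, 0], 5], [[2.5, -0.0, 6.9], [0, 0, 0], 5], [[1.0, -0.0, 7.2], [0, 0, 0], 5], [[-0.5, -0.0, 7.3], [0, 0, 0], 5]]
```

{"fn": "send_rows", "kwargs": {
  "moves": [
    [[4.9, -0.1, -5.5], [0.2, 0, 0.2], 5],
    [[5.8, 0, -4.5], [0, 0, 0], 5],
    [[6.6, 0, -3.2], [0, 0, 0], 5],
    [[7.1, 0, -1.8], [0, 0, 0], 5],
    [[7.3, 0, -0.2], [0, 0, 0], 5],
    [[7.2, 0, 1.3], [0, 0, 0], 5],
    [[6.8, 0, 2.8], [0, 0, 0], 5],
    [[6.1, 0, 4.1], [0, 0, 0], 5],
    [[5.1, 0, 5.3], [0, 0, 0], 5],
    [[3.9, 0, 6.2], [0, 0, 0], 5],
    [[2.5, 0, 6.9], [0, 0, 0], 5],
    [[1, 0, 7.2], [0, 0, 0], 5],
    [[0, 0, 0], [0, 0, 0], 5]
  ]
}}

```text
time: 23.48
tool_pos: [576.3, 120.3, 157.6]
tcp_rot: [-1.573, 0.01, 2.839]
contact_force: [2.9, -1.8, -2.6]
grip_width: 11.5
```

```bash
python3 -c "
from h import *
circ(7,4,CC)"
```

```text
t 23.48 th 163.46 r 35.79 z 157.6 Ft(ccw on tool) 0.9 Fr -3.3 Fz -2.6 grip 11.5 q6 1.95 turn [ 0.1 -0.1 -0.6]
[[[-1.1, 0.1, 4.3], [0.1, -0.1, -0.6], 5], [[-0.8, -0.0, 4.2], [0, 0, 0], 5], [[-1.3, 0.0, 4.1], [0, 0, 0], 5], [[-1.8, 0.0, 3.9], [0, 0, 0], 5]]
```

{"fn": "send_rows", "kwargs": {
  "moves": [
    [[-1.1, 0.1, 4.3], [0, 0, -0.6], 5],
    [[-0.8, 0, 4.2], [0, 0, 0], 5],
    [[-1.3, 0, 4.1], [0, 0, 0], 5],
    [[-1.8, 0, 3.9], [0, 0, 0], 5],
    [[0, 0, 0], [0, 0, 0], 5]
  ]
}}

```text
time: 24.1
tool_pos: [575.8, 103.2, 157.6]
tcp_rot: [-1.575, -0.002, 2.84]
contact_force: [3.2, -0.1, -2.5]
grip_width: 11.3
```

```bash
python3 -c "
from h import *
circ(4,2,CC)"
```

```text
t 24.10 th -168.82 r 35.43 z 157.6 Ft(ccw on tool) 0.8 Fr -3.1 Fz -2.5 grip 11.3 q6 1.91 turn [ 0.3 -0.1  0.1]
[[[-1.6, 0.1, 1.9], [0.3, -0.1, 0.1], 5], [[-1.4, -0.0, 2.0], [0, 0, 0], 5]]
```

{"fn": "send_rows", "kwargs": {
  "moves": [
    [[-1.1, 0, 1.3], [0.3, 0, 0], 5],
    [[-0.9, 0, 1.3], [0, 0, 0], 5],
    [[0, 0, 0], [0, 0, 0], 5]
  ]
}}

```text
time: 24.48
tool_pos: [576.7, 100.4, 157.7]
tcp_rot: [-1.57, -0.003, 2.84]
contact_force: [2.3, -0.1, -1.0]
grip_width: 11.5
```

```bash
python3 -c "
from h import *
circ(4,2,CC)"
```

```text
t 24.48 th -163.97 r 35.24 z 157.7 Ft(ccw on tool) 0.7 Fr -2.2 Fz -1.0 grip 11.5 q6 1.91 turn [-0.  -0.1  0.2]
[[[-1.6, 0.2, 1.9], [-0.0, -0.1, 0.2], 5], [[-1.5, -0.0, 1.9], [0, 0, 0], 5]]
```

{"fn": "send_rows", "kwargs": {
  "moves": [
    [[0, 0, 0], [0, 0, 0], 30],
    [[0, 0, 0], [0, 0, 0], 30],
    [[0, 0, 0], [0, 0, 0], 30]
  ]
}}

```text
time: 24.85
tool_pos: [575.5, 100.1, 157.6]
tcp_rot: [-1.568, -0.005, 2.84]
contact_force: [-0.2, 0.2, 0.0]
grip_width: 29.4
```

{"fn": "send_rows", "kwargs": {
  "moves": [
    [[0, -25, 0], [0, 0, 0], 30],
    [[0, -30, 0], [0, 0, 0], 40],
    [[0, 0, 0], [0, 0, 0], 40]
  ]
}}

```text
time: 25.22
tool_pos: [575.2, 100.0, 213.3]
tcp_rot: [-1.567, -0.008, 2.84]
contact_force: [-0.7, -0.1, -0.1]
grip_width: 39.5
```

```bash
python3 - <<'E'
from h import *
H=np.array([585.6,27.4])+np.array([np.sin(.3),np.cos(.3)])*-35.6
print(H); plan(H[0],H[1],205)
a=viewer.capture("side")[90:290,220:370]; cv2.imwrite("pics/side5.png",cv2.resize(a,None,fx=3,fy=3,interpolation=cv2.INTER_CUBIC))
E
```

```text
[575.07948064  -6.60997901]
t 25.23 pos [575.19  99.96 213.28] F [-0.7 -0.1 -0.1] grip 39.5 ->shift [-31.61   8.4  101.76] turn [-0.2  -0.08  0.44]
```

View pics/side5.png

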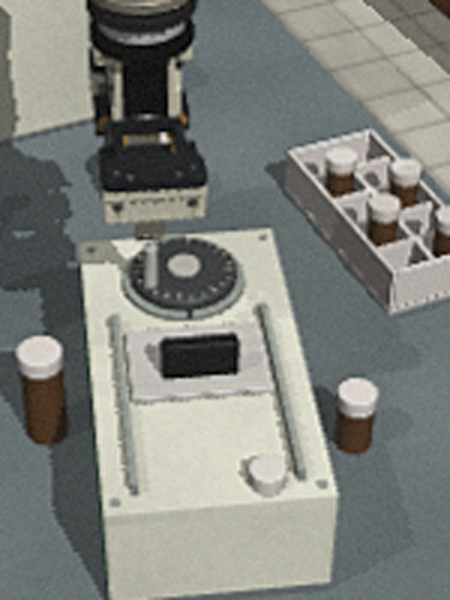

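{"fn": "send_rows", "kwargs": {
  "moves": [
    [[-8, 0, 25], [-0.2, 0, 0.4], 40],
    [[-8, 2, 25], [0, 0, 0], 40],
    [[-8, 2, 25], [0, 0, 0], 40],
    [[-8, 3, 24], [0, 0, 0], 40],
    [[0, 0, 0], [0, 0, 0], 40]
  ]
}}

```text
time: 25.9
tool_pos: [571.8, -6.2, 196.7]
tcp_rot: [-1.567, -0.016, 2.841]
contact_force: [-0.5, 0.2, 0.5]
grip_width: 40.3
```

```bash
python3 - <<'E'
from h import *
plan(575,-5,190)
a=viewer.capture("side")[90:290,220:370]; cv2.imwrite("pics/side6.png",cv2.resize(a,None,fx=3,fy=3,interpolation=cv2.INTER_CUBIC))
E
```

```text
t 25.9 pos [571.78  -6.21 196.74] F [-0.5  0.2  0.5] grip 40.3 ->shift [-2.83  6.69 -2.13] turn [-0.2  -0.02  0.89]
```

View pics/side6.png

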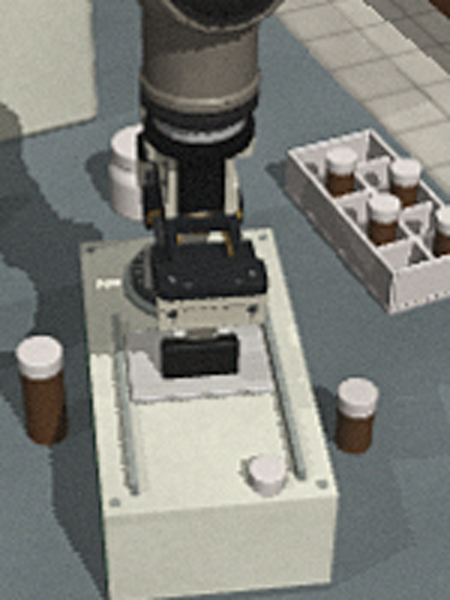

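Aligned over the handle (centre about column 200, row 355). Descend and close.

{"fn": "send_rows", "kwargs": {
  "moves": [
    [[-2.8, 12, -2.1], [-0.2, 0, 0.9], 40],
    [[0, 18, 0], [0, 0, 0], 40],
    [[0, 15, 0], [0, 0, 0], 40],
    [[0, 0, 0], [0, 0, 0], 40]
  ]
}}

```text
time: 26.45
tool_pos: [574.0, -0.1, 148.8]
tcp_rot: [-1.572, -0.002, 2.845]
contact_force: [0.6, 0.1, 0.0]
grip_width: 40.0
```

```bash
python3 - <<'E'
from h import *
plan(575,-5,145)
E
```

```text
t 26.45 pos [ 5.7400e+02 -1.2000e-01  1.4885e+02] F [0.6 0.1 0. ] grip 40.0 ->shift [-2.39  3.84  4.38] turn [0.08 0.19 0.14]
```

{"fn": "send_rows", "kwargs": {
  "moves": [
    [[-2, 3.5, 4.4], [0, 0, 0], 40],
    [[0, 0, 0], [0, 0, 0], 25],
    [[0, 0, 0], [0, 0, 0], 18],
    [[0, 0, 0], [0, 0, 0], 6],
    [[0, 0, 0], [0, 0, 0], 6],
    [[0, 0, 0], [0, 0, 0], 6]
  ]
}}

```text
time: 27.2
tool_pos: [575.6, -5.0, 146.7]
tcp_rot: [-1.573, 0.0, 2.845]
contact_force: [0.9, 0.2, -1.7]
grip_width: 14.1
```

```bash
python3 - <<'E'
from h import *
plan(575,-5,145)
E
```

```text
t 27.2 pos [575.62  -4.98 146.67] F [ 0.9  0.2 -1.7] grip 14.1 ->shift [0.58 1.67 0.2 ] turn [ 0.12  0.19 -0.02]
```

{"fn": "send_rows", "kwargs": {
  "moves": [
    [[0, 0, 3], [0, 0, 0], 6],
    [[0, 0, 3], [0, 0, 0], 6],
    [[0, 0, 3], [0, 0, 0], 6]
  ]
}}

```text
time: 27.58
tool_pos: [573.0, -13.3, 146.7]
tcp_rot: [-1.574, 0.001, 2.845]
contact_force: [0.9, 2.6, -0.7]
grip_width: 14.3
```

```bash
python3 - <<'E'
from h import *
plan(575.6-.2955*62,-5-.9553*62,146.5)
E
```

```text
t 27.57 pos [573.04 -13.33 146.68] F [ 0.9  2.6 -0.7] grip 14.3 ->shift [2.000e-01 2.000e-02 5.328e+01] turn [ 0.18  0.2  -0.03]
```

Moved about 9 mm freely with 2.7 N, so the lock is released. Continue.

{"fn": "send_rows", "kwargs": {
  "moves": [
    [[0, 0, 6], [0, 0, 0], 6],
    [[0, 0, 7], [0, 0, 0], 6],
    [[0, 0, 7], [0, 0, 0], 6],
    [[0, 0, 7], [0, 0, 0], 6],
    [[0, 0, 7], [0, 0, 0], 6],
    [[0, 0, 6], [0, 0, 0], 6],
    [[0, 0, 4], [0, 0, 0], 6],
    [[0, 0, 3], [0, 0, 0], 6]
  ]
}}

```text
time: 28.58
tool_pos: [558.0, -61.8, 146.7]
tcp_rot: [-1.574, 0.0, 2.845]
contact_force: [-0.4, 2.0, -1.0]
grip_width: 13.9
```

```bash
python3 - <<'E'
from h import *
plan(575.6-.2955*62,-5-.9553*62,146.5)
E
```

```text
t 28.57 pos [558.   -61.83 146.66] F [-0.4  2.  -1. ] grip 13.9 ->shift [-0.01  0.15  2.51] turn [ 0.18  0.17 -0.01]
```

{"fn": "send_rows", "kwargs": {
  "moves": [
    [[0, 0, 2], [0, 0, 0], 6],
    [[0, 0, 2], [0, 0, 0], 6],
    [[0, 0, 2], [0, 0, 0], 6]
  ]
}}

```text
time: 28.95
tool_pos: [557.3, -64.2, 146.7]
tcp_rot: [-1.581, 0.001, 2.844]
contact_force: [3.9, 11.2, -1.5]
grip_width: 13.6
```

```bash
python3 - <<'E'
from h import *
plan(575.6-.2955*62,-5-.9553*62,146.5)
E
```

```text
t 28.95 pos [557.27 -64.18 146.67] F [ 3.9 11.2 -1.5] grip 13.6 ->shift [-0.03  0.17  0.04] turn [ 0.57  0.16 -0.05]
```

{"fn": "send_rows", "kwargs": {
  "moves": [
    [[0, 0, 0.5], [0, 0, 0], 30],
    [[0, 0, 0], [0, 0, 0], 40],
    [[0, 0, 0], [0, 0, 0], 40],
    [[0, 0, 0], [0.5, 0, 0], 40]
  ]
}}

```text
time: 29.45
tool_pos: [557.1, -65.6, 146.9]
tcp_rot: [-1.57, 0.001, 2.845]
contact_force: [-0.1, 0.8, -0.5]
grip_width: 39.6
```

{"fn": "send_rows", "kwargs": {
  "moves": [
    [[0, -25, 0], [0, 0, 0], 40],
    [[0, -40, 0], [0, 0, 0], 40],
    [[0, -40, 0], [0, 0, 0], 40],
    [[-20, -30, -50], [0, 0, 0], 40],
    [[20, 0, -50], [0, 0, 0], 40],
    [[20, 0, -50], [0, 0, 0], 40],
    [[20, 0, -50], [0, 0, 0], 40],
    [[0, 0, 0], [0, 0, 0], 40]
  ]
}}

```text
time: 30.45
tool_pos: [578.5, 141.5, 285.5]
tcp_rot: [-1.567, 0.003, 2.84]
contact_force: [0.5, -0.1, 0.9]
grip_width: 40.2
```

```bash
python3 - <<'E'
from h import *
plan(557,-64,146)
for n,(r,c) in {"top":((130,270),(180,380)),"side":((130,330),(200,400))}.items():
    a=viewer.capture(n)[r[0]:r[1],c[0]:c[1]]; cv2.imwrite(f"pics/{n}7.png",cv2.resize(a,None,fx=3,fy=3,interpolation=cv2.INTER_CUBIC))
    print(spot_point(n,"shutter_grip")[:1],proj(n,[[557.3,-64,141]]))
E
```

```text
t 30.45 pos [578.55 141.53 285.54] F [ 0.5 -0.1  0.9] grip 40.2 ->shift [-40.11 140.43 202.11] turn [-0.22 -0.1  -0.16]
[{'point': [312.6, 211.1], 'conf': 0.59}] [[311.32044007 210.55390114]]
[{'point': [289.0, 227.6], 'conf': 0.56}] [[289.11927357 224.11916276]]
```

View pics/side7.png

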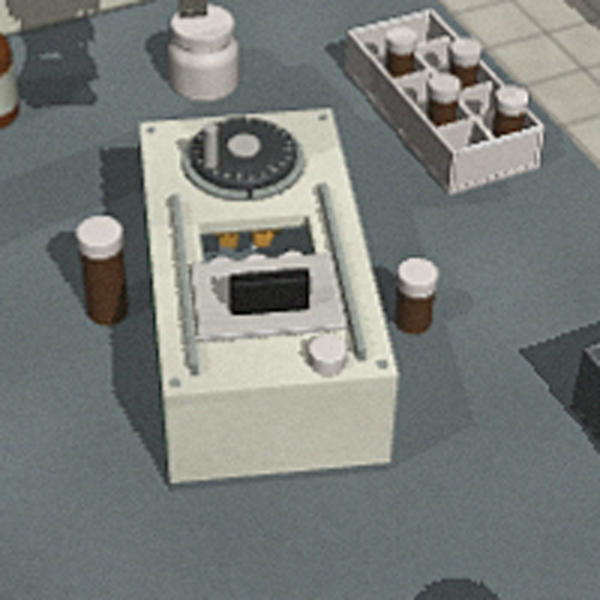

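View pics/top7.png

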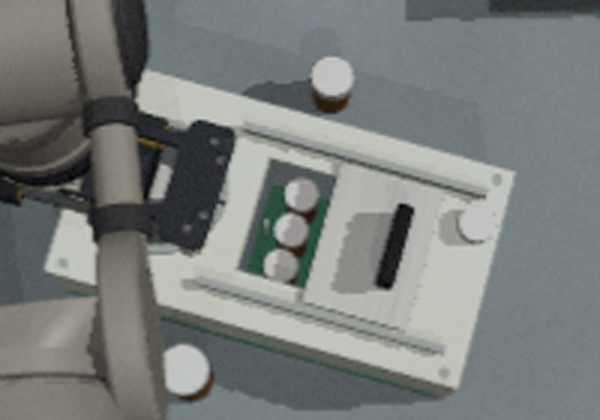

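```bash
python3 - <<'E'
from h import *
a=atz("top",(311.7,212.3),151); b=atz("side",(200+270/3,130+278/3),151)
print(a,b)
A=np.array([609.4,109.25]);B=np.array([611.7,107.4]); u=np.array([.2955,.9553])
print((A-a[:2])@u,(B-b[:2])@u)
print(bot.close_job())
E
```

```text
[551.6807455  -64.01061062 151.        ] [556.7493796  -69.95456966 151.        ]
182.5719010314926 185.66472872516349
the job is handed in; nothing more can be done
None
```

The lockbox is unlocked and its shutter is fully open and let go. I handed the job in at about 30.5 s with the arm clear; no verdict is reported.

- **Dialling:** I pinched the peg and turned the dial clockwise until it met its stop, where the push peaked at about 12 N against the 25 N limit. I took the stop as the zero. From it I dialled about +539°, then −358.6°, then +179°, all anticlockwise-positive. That leaves each turning point within about 1° of its target by measured tool position.
- **Shutter:** It slid freely at 2–3 N and met its end stop 62 mm from closed, at about 12 N. I then opened the fingers and lifted clear.
- **Last checks:** The final pictures show the opening uncovered, and the two vessels, spare cap and white jar standing where they were. I did not re-check the reagent bottle, beaker or spatula, but the arm never came near them.
- **Disagreement:** The camera put the handle 182.6 mm from the dial axis in the top view and 185.7 mm in the side view, against 182 mm expected. I put the side-view excess down to reading the pixels by hand, since the stop contact agrees with 62 mm.

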